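# Flip down a balance bike's kickstand and hold the frame upright

## Robot

A 6-joint arm with a two-finger parallel gripper is mounted at the origin on the work surface. World frame = base frame: x ahead of the robot, y to its left, z up, the work surface at z = 0. Lengths are in m, angles in rad, forces in N, time in s.
With the tool pointing down it reaches from about 0.35 to 0.775 m from the base axis. Payload 5.5 kg.
Tool frame: the origin (TCP) lies at the very end of the fingers, on their centre line; the grasp point (between the pads) lies 19 mm behind it; x points along the fingers, y is the direction in which the jaws open and shut, and the axes are right-handed (so a half turn about x gives the same grasp; the last joint's range is limited). The gripper opens to 85 mm and grips with 20 to 120 N. Pads are 22 mm wide; open, the fingers measure 114 mm over their backs; the gripper's body (76 mm by 85 mm) begins 54 mm behind the grasp point. The pads swing forward as they close: fully open they stand 13 mm farther back than shut.
Start: joints at [-1.442, 0.313, 0.046, 1.304, 0, 1.431], TCP at [0.153, -0.554, 0.231] pointing down, gripper open.
Joint ranges: [-2.76, 2.76], [-0.86, 1.69], [-1.03, 1.26], [-2.2, 2.34], [-1.47, 1.5], [-3.14, 3.14]. Speed limits (rad/s): [2.57, 2.57, 3.14, 3.14, 3.14, 3.14].

## Interface

Orientations are given as a unit quaternion [w, x, y, z].
In Python, from workcell import env gives the robot as it stands.
- The arm moves only by the tool drive_tool, never from a script. Its argument "plan" is a list that holds one entry, the list of rows, each a list of 7 numbers: the shift along the tool's x, y, z in cm, then the turn, a rotation vector about the tool's x, y, z in degrees, then the opening, from 0 (shut) to 1 (fully open). In form: [[[tx, ty, tz, wx, wy, wz, fingers], ...]]. A call has exactly 5 rows; each row shifts and turns the commanded pose from where the row before left it, along the tool's axes as they then stand; what a row does not reach is not made up. A row lasts 1/12 s, in which the tool goes at most 41.7 mm and 7.16 degrees, less where a joint would pass 70% of its speed; a pose out of reach is approached as far as the arm can. A call with a gripper value outside its range is refused whole. The fingers move at their own pace and stop on an object; "squeeze" is the grip in N (left out, the last holds). Time passes only in rows, so rows that do not move let the fingers close, or fill a call up. It gives the time, the measured TCP pose, the force and the opening at its end, in the units of the state.
- env.get_state(): the state, without advancing time (a new reading comes with each control period).
- env.read_camera(name): name is "side" or "top" or "wrist"; returns the picture (384x512x3 uint8, red, green, blue); there is no depth.
- env.camera_model(name): a dict with "camera_matrix" (3x3 intrinsics, pixels), "camera_from_world" (4x4, takes a point from world to camera coordinates); the wrist camera has in their place "T_tool_cam" (4x4, takes a point from camera to tool coordinates, whose origin is the TCP and whose axes are the tool frame's). Camera axes: x right, y down, z forward; pixel columns grow to the right and rows downward; lengths in m; the calibration is good to about 2 mm. A picture is of the moment at which its call begins: read the wrist's pose just before it. camera_model takes no time and is no camera call.
- env.hand_in(): hands the job in, once; it reports no verdict.
The state is a dict: "clock": time; "joint_pos": joint angles; "qvel": joint speeds; "tau": joint torques, N m; "tcp_pos": TCP position; "orientation": TCP orientation; "wrist_force": force on the tool from outside, world axes, zero at the start; "ft_torque": the same for the moment, N m; "finger_gap": finger opening in m.
Only numpy, scipy, OpenCV 4.12 (cv2) and the standard library are available. Lean on these libraries where they do the work, as an engineer would, in place of code of your own. Each camera call takes 0.05 s, during which the arm holds its last target.

## Task

The small balance-bike frame leans against the padded post of its wheel rack. While it still leans there, flip its kickstand down, over centre, until it snaps home against its stop; then take hold of the top tube, bring the frame upright off the post with both wheels still in the tray, and finish while holding it upright so that it cannot tip either way, ready for the handlebar to be fitted. Leave the other things on the bench alone.

Things in the scene. Friction and masses are not known exactly. Their poses are not given: they have to be found in the camera images.
- bike: Loose aluminium balance-bike frame, about 1.6 kg, 500 mm long, two fixed wheels with black tyres 160 mm across, 32 mm wide. Origin: midway between the tyres, at their underside. x to its front (away from the robot), y left, z up the frame. It starts leaning 0.2 rad to its right, kept there only by gravity (over 5 N down on the kickstand can tip it). Axles at x = -170 and 170 mm, 80 mm up.
- top_tube (a point): Middle of the free stretch of the top tube, on its axis (bike frame 25, 0, 200 mm): round bare aluminium tube, 32 mm thick, along the bike's x. 65 mm free each way, to a seat-tube stub (rear, top 32 mm above this point) and the head tube with steerer stub (front, top 65 mm above). The down tube's upper side is 33 mm below this point. Axes as the bike's.
- kickstand (a joint): Angle of the kickstand, rad: 0 folded back, 1.8 fully down on its stop. An over-centre spring pulls it back to 0 below about 0.7 and snaps it on to 1.8 beyond 0.85. It takes only 1 to 2 N at the leg.
- stand_pivot (a point): Pivot of the kickstand, on the frame's left side (bike frame -35, 36, 118 mm). The leg turns about the bike's y axis: from folded, pointing back, it swings down, then forward. Axes as the bike's.
- stand_leg (a point): On the leg's axis, 85 % of the way to its tip. Straight dark steel leg, 12 mm thick, 18 mm rubber foot. Folded it points to the rear, 0.12 rad above the bike's -x, splayed outwards: this point is then at bike frame -119, 74, 128 mm (85 mm from the pivot axis, 38 mm left of the pivot), the tip at -134, 81, 130. Down, with the frame upright, the foot hangs 13 mm above the bench.
- rack: Fixed wheel rack: aluminium channel 560 mm long, 56 mm wide, sides 16 mm high, floor 4 mm thick on which the tyres stand, rubber end stops. Origin at bench level under its middle, x along it to the front, y left. On the bike's right, at x = 118, y = -78 mm, a 22 mm steel post with a 32 mm thick, 56 mm long rubber pad on top (axis 219 mm up, along x) on which the head tube leans.
- saddle: Bystander: black saddle, 170 x 108 x 38 mm, lying on the bench. Origin under its middle.
- handlebar: Bystander: handlebar with rubber grips, 310 mm long, lying along its y. Origin under its middle.
- wrench: Bystander: steel wrench, 160 mm, lying to the right of the rack.
- driver: Bystander: screwdriver, 170 mm, lying to the left of the rack.
- tape: Bystander: tape roll core, 104 mm across, 48 mm high, left of the rack.
- tin: Bystander: red tin, 110 mm across, 70 mm high, right of the rack.
- jar: Bystander: white jar with a steel cap, 56 mm across, 80 mm high, far left.

How it is judged:
On the way:
1. the kickstand is flipped fully down while the frame still leans on the post (value of joint kickstand above 1.7 rad and angle between bike's own z axis and vertical above 0.12 rad), for 0.2 s.
At the end, for the whole second after the job is handed in: Kickstand on its stop (over 1.7 rad); frame still, within 0.07 rad of upright, so clear of post and bench; wheels in the tray (bike origin within 15 mm of its middle line, raised under 8 mm, aligned within 0.08 rad); fingers still holding the top tube (over 3 N) (value of joint kickstand above 1.7 rad and angle between bike's own z axis and vertical below 0.07 rad and contact force between the fingers and bike above 3 N and distance between the grasp point and top_tube below 0.09 m and z of bike in the frame of rack below 0.012 m and y of bike in the frame of rack between -0.015 and 0.015 m and angle between the x axis of bike and the x axis of rack, either way round below 0.08 rad and linear speed of bike below 0.02 m/s); the arm keeps its last pose, push and grip.
It fails at once if the frame tips over (angle between bike's own z axis and vertical above 0.35 rad).
It fails at once if the frame is lifted out of the tray (z of bike in the frame of rack above 0.03 m).
It fails at once if another thing on the bench is disturbed (moved more than 30 mm) (distance of any of saddle, handlebar, wrench, driver, tape, tin, jar from where it was at the start of the episode above 0.03 m).
It also fails if it takes over 45 s, if anything falls off the work surface, if the arm or the gripper's body presses on something with over 40 N, if the wrist force passes 120 N, or if a joint passes its speed limit or range.

## Working session

There is one attempt and no reset: what is moved stays moved. The work goes in short steps, Python scripts to look and compute and a tool call to move; the robot and the scene stay as the last step left them, time stands still between calls to the robot, and variables do not carry over. Pictures are saved under pics/ and viewed, and the job is handed in when it is done.

Besides the shell and the picture viewer there is one more tool, called after "Emit:" by a JSON object that holds its "method" and its "body". drive_tool: Moves the arm, as the interface text tells. Its arguments: {"type":"object","properties":{"plan":{"type":"array","items":{"type":"array","items":{"type":"array","items":{"type":"number"}}}},"squeeze":{"type":"number"}},"required":["plan"]}

```bash
ls; mkdir -p pics; python3 - <<'E'
from workcell import env
import cv2,json
print(env.get_state())
for n in ["side","top","wrist"]:
    im=env.read_camera(n); cv2.imwrite(f"pics/{n}0.png",im[:,:,::-1])
    print(n,env.camera_model(n))
E
```

```text
pics
{'clock': 0.0, 'joint_pos': array([-1.44160459e+00,  3.13975742e-01,  4.49825920e-02,  1.30356067e+00,
        2.72653558e-05,  1.43120350e+00]), 'qvel': array([ 0.00118785, -0.00036924,  0.00102939,  0.0006221 ,  0.00120032,
        0.00039254]), 'tau': array([-3.02069930e-04, -4.80633008e+01,  2.98528862e+01,  1.96413085e-02,
       -1.36986205e-04, -5.45306605e-06]), 'tcp_pos': array([ 0.15263571, -0.55386195,  0.23042435]), 'orientation': array([ 0.09412254,  0.70074336,  0.09536516, -0.70071762]), 'wrist_force': array([-0.25133623, -0.46966179, -0.64684331]), 'ft_torque': array([0.0111082 , 0.00696383, 0.02296841]), 'finger_gap': 0.08565671516704802}
side {'camera_matrix': array([[380.172033  ,   0.        , 262.39956599],
       [  0.        , 380.172033  , 188.07113378],
       [  0.        ,   0.        ,   1.        ]]), 'camera_from_world': array([[-0.98634022, -0.16469085, -0.00314417,  0.57015046],
       [-0.09291059,  0.57200422, -0.81497165,  0.19145134],
       [ 0.13601685, -0.8035472 , -0.57949229,  1.27677606],
       [ 0.        ,  0.        ,  0.        ,  1
[... 292 characters left out ...]
,  0.02733758, -0.13544046,  0.59905558],
       [ 0.13590869,  0.01605701, -0.99059124,  1.25617656],
       [ 0.        ,  0.        ,  0.        ,  1.        ]])}
wrist {'camera_matrix': array([[291.35469989,   0.        , 255.17638721],
       [  0.        , 291.35469989, 192.75571589],
       [  0.        ,   0.        ,   1.        ]]), 'T_tool_cam': array([[-6.07831262e-04, -2.82432737e-01,  9.59286912e-01,
        -1.43656211e-01],
       [ 9.99999809e-01, -2.78011289e-04,  5.51776169e-04,
        -1.51256936e-03],
       [ 1.10852937e-04,  9.59287064e-01,  2.82432852e-01,
        -7.11553454e-02],
       [ 0.00000000e+00,  0.00000000e+00,  0.00000000e+00,
         1.00000000e+00]])}
```

View pics/side0.png

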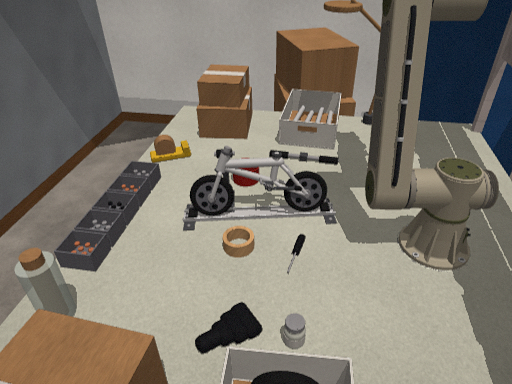

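View pics/top0.png

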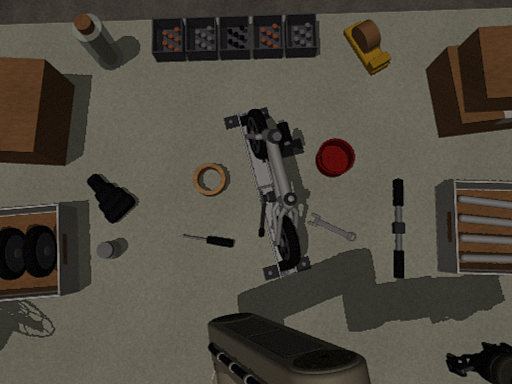

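View pics/wrist0.png

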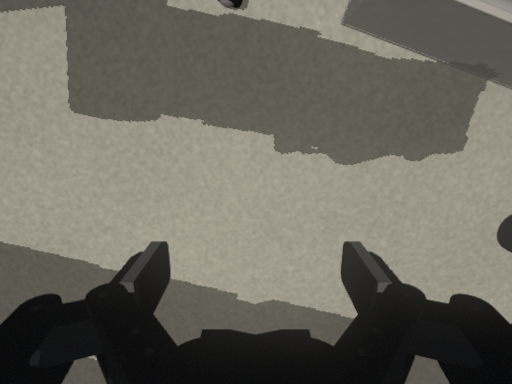

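```bash
python3 - <<'E'
import cv2
a=cv2.imread("pics/top0.png")[95:290,205:325]; cv2.imwrite("pics/topz.png",cv2.resize(a,None,fx=3,fy=3,interpolation=cv2.INTER_CUBIC))
a=cv2.imread("pics/side0.png")[135:240,170:350]; cv2.imwrite("pics/sidez.png",cv2.resize(a,None,fx=4,fy=4,interpolation=cv2.INTER_CUBIC))
E
```

```text
(no output)
```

View pics/topz.png

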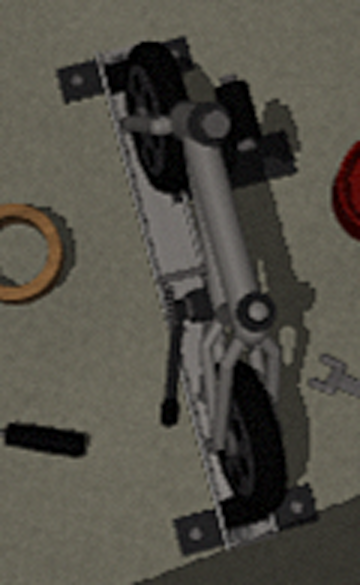

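View pics/sidez.png

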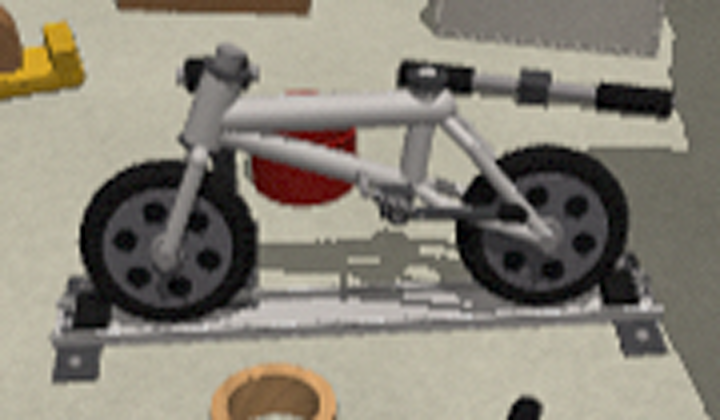

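```bash
cat > h.py <<'E'
import numpy as np
from workcell import env
from scipy.spatial.transform import Rotation as R
M={n:env.camera_model(n) for n in("side","top","wrist")}
def ray(n,u,v,st=None):
    m=M[n];d=np.linalg.inv(m["camera_matrix"])@[u,v,1]
    if n=="wrist":
        q=st["orientation"];W=np.eye(4);W[:3,:3]=R.from_quat([q[1],q[2],q[3],q[0]]).as_matrix();W[:3,3]=st["tcp_pos"];T=W@m["T_tool_cam"]
    else: T=np.linalg.inv(m["camera_from_world"])
    d=T[:3,:3]@d
    return T[:3,3],d/np.linalg.norm(d)
def plane(n,u,v,z,st=None):
    o,d=ray(n,u,v,st);return o+d*(z-o[2])/d[2]
def tri(r1,r2):
    A=np.stack([r1[1],-r2[1]],1);t=np.linalg.lstsq(A,r2[0]-r1[0],rcond=None)[0]
    a=r1[0]+r1[1]*t[0];b=r2[0]+r2[1]*t[1];return (a+b)/2,np.linalg.norm(a-b)
def proj(n,p):
    m=M[n];c=m["camera_from_world"]@np.append(p,1);c=m["camera_matrix"]@c[:3];return c[:2]/c[2]
E
python3 - <<'E'
from h import *
np.set_printoptions(precision=4,suppress=True)
t=lambda x,y:ray("top",205+(x+.5)/3-.5,95+(y+.5)/3-.5)
s=lambda x,y:ray("side",170+(x+.5)/4-.5,135+(y+.5)/4-.5)
def pz(r,z): return r[0]+r[1]*(z-r[0][2])/r[1][2]
print("head",tri(t(211,122),s(231,50)))
print("foot",tri(t(170,412),s(516,213)))
print("seat",tri(t(258,312),s(428,75)))
for n,a in dict(FL=t(77,80),RL=t(195,533),RR=t(296,507),FLs=s(76,362),RLs=s(643,335)).items(): print(n,pz(a,.003))
for n,a in dict(Lf=t(105,55),Lr=t(228,545)).items(): print(n,pz(a,.016))
E
```

```text
head (array([ 0.7161, -0.0951,  0.2589]), np.float64(0.003106276512754477))
foot (array([ 0.4633, -0.0523,  0.1465]), np.float64(0.00449124961158111))
seat (array([ 0.5495, -0.1328,  0.2276]), np.float64(0.0006769056921411618))
FL [0.8411 0.0388 0.003 ]
RL [ 0.3429 -0.0766  0.003 ]
RR [ 0.3674 -0.1841  0.003 ]
FLs [0.8392 0.0375 0.003 ]
RLs [ 0.3403 -0.0819  0.003 ]
Lf [0.8645 0.0066 0.016 ]
Lr [ 0.3306 -0.1102  0.016 ]
```

```bash
cat >> h.py <<'E'
C=np.array([.603,-.0765,0]);YAW=.225
def Rr(): return R.from_euler('z',YAW).as_matrix()
def rack2w(p): return C+Rr()@np.array(p)
def bike2w(p,lean=.2,x0=0): return rack2w(R.from_euler('x',lean).as_matrix()@np.array(p)+[x0,0,.004])
def w2rack(p): return Rr().T@(np.array(p)-C)
def Rt(st): 
    q=st["orientation"];return R.from_quat([q[1],q[2],q[3],q[0]]).as_matrix()
def deltas(target,ydir):
    """tool-frame shift (cm) and rotvec (deg) to tcp target w/ tool x down, y along ydir (world xy)"""
    st=env.get_state();A=Rt(st)
    y=np.array([ydir[0],ydir[1],0]);y/=np.linalg.norm(y);x=np.array([0,0,-1.]);B=np.stack([x,y,np.cross(x,y)],1)
    return A.T@(np.array(target)-st["tcp_pos"])*100, R.from_matrix(A.T@B).as_rotvec(degrees=True), st["tcp_pos"]
E
python3 - <<'E'
from h import *
np.set_printoptions(precision=4,suppress=True)
st=env.get_state();print(Rt(st))
xr=Rr()[:,0]; yr=Rr()[:,1]
for d in (xr,-xr,yr,-yr): print(d[:2],deltas(rack2w([-.119,.047,.25]),d))
E
```

```text
[[-0.0002  0.2655 -0.9641]
 [ 0.0013 -0.9641 -0.2655]
 [-1.     -0.0014 -0.0002]]
[0.9748 0.2231] (array([ -1.8772, -39.2951, -44.4163]), array([-87.4935,  -0.0666,   0.0547]), array([ 0.1526, -0.554 ,  0.2306]))
[-0.9748 -0.2231] (array([ -1.8772, -39.2951, -44.4163]), array([92.5065,  0.0554,  0.0674]), array([ 0.1526, -0.554 ,  0.2306]))
[-0.2231  0.9748] (array([ -1.8772, -39.2951, -44.4163]), array([-177.4935,   -0.1203,   -0.0118]), array([ 0.1526, -0.554 ,  0.2306]))
[ 0.2231 -0.9748] (array([ -1.8772, -39.2951, -44.4163]), array([ 2.5065, -0.0076,  0.0777]), array([ 0.1526, -0.554 ,  0.2306]))
```

Emit:
{"method": "drive_tool", "body": {"plan": [[[-3, 0, 0, 0, 0, 0, 1], [-2.5, -1.5, -1.7, 0, 0, 0, 1], [-1.5, -2.3, -2.6, 0, 0, 0, 1], [-1, -2.3, -2.6, 0, 0, 0, 1], [-1, -2.3, -2.6, 0, 0, 0, 1]]]}}

```text
clock: 0.57
tcp_pos: [0.2223, -0.4473, 0.3219]
orientation: [0.094, 0.701, 0.094, -0.701]
wrist_force: [1.4, -0.3, -0.0]
finger_gap: 0.0852
```

Emit:
{"method": "drive_tool", "body": {"plan": [[[0, -2.5, -2.8, 0, 0, 0, 0.5], [0, -2.5, -2.8, 0, 0, 0, 0], [0, -2.5, -2.8, 0, 0, 0, 0], [0, -2.5, -2.8, 0, 0, 0, 0], [0, -2.5, -2.8, 0, 0, 0, 0]]]}}

```text
clock: 0.98
tcp_pos: [0.3242, -0.2887, 0.3212]
orientation: [0.095, 0.701, 0.095, -0.701]
wrist_force: [0.7, -1.3, 0.4]
finger_gap: 0.0255
```

Emit:
{"method": "drive_tool", "body": {"plan": [[[0, -2.5, -2.8, 0, 0, 0, 0], [0, -2.5, -2.8, 0, 0, 0, 0], [0, -2.5, -2.8, 0, 0, 0, 0], [0, -1.5, -2, 0, 0, 0, 0], [0, 0, 0, 0, 0, 0, 0]]]}}

```text
clock: 1.4
tcp_pos: [0.4018, -0.1726, 0.3212]
orientation: [0.096, 0.701, 0.097, -0.7]
wrist_force: [-0.5, -0.2, -0.2]
finger_gap: -0.0003
```

```bash
python3 - <<'E'
from h import *
import cv2
np.set_printoptions(precision=4,suppress=True)
st=env.get_state();print(st);np.save("st1.npy",st,allow_pickle=True)
cv2.imwrite("pics/w1.png",env.read_camera("wrist")[:,:,::-1])
xr=Rr()[:,0]; 
for d in (xr,-xr): print(deltas(rack2w([-.119,.047,.25]),d))
E
```

```text
{'clock': 1.4, 'joint_pos': array([-0.5907,  0.0322, -0.0773,  1.4613,  0.0014,  2.2766]), 'qvel': array([-0.0698,  0.0006, -0.0053,  0.0004, -0.0424, -0.0793]), 'tau': array([  1.1733, -32.139 ,  30.0741,   0.0637,   0.2157,   0.5322]), 'tcp_pos': array([ 0.4018, -0.1726,  0.3212]), 'orientation': array([ 0.0963,  0.7008,  0.0971, -0.7001]), 'wrist_force': array([-0.463 , -0.1716, -0.214 ]), 'ft_torque': array([-0.0078,  0.0539, -0.0096]), 'finger_gap': -0.0002842893851387261}
(array([  7.1128,  -9.2118, -10.4368]), array([-87.2185,  -0.0011,   0.0168]), array([ 0.4009, -0.1741,  0.3211]))
(array([  7.1128,  -9.2118, -10.4368]), array([92.7815,  0.0171,  0.0011]), array([ 0.4009, -0.1741,  0.3211]))
```

View pics/w1.png

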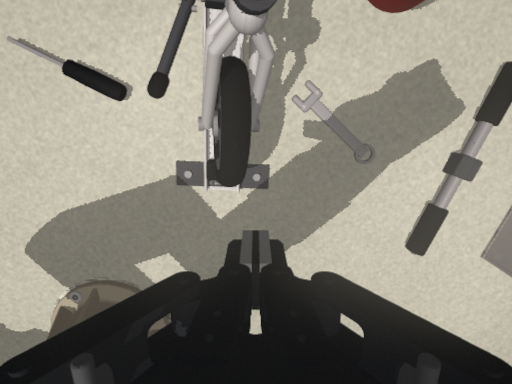

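Emit:
{"method": "drive_tool", "body": {"plan": [[[0, -1.5, -1.7, 0, 0, 0, 0], [0, -1.9, -2.2, 0, 0, 0, 0], [0, -1.9, -2.2, 0, 0, 0, 0], [0, -1.9, -2.2, 0, 0, 0, 0], [0, -1.9, -2.2, 0, 0, 0, 0]]]}}

```text
clock: 1.87
tcp_pos: [0.4774, -0.0605, 0.3211]
orientation: [-0.094, -0.701, -0.094, 0.701]
wrist_force: [-0.1, -0.5, 0.1]
finger_gap: 0.0003
```

Emit:
{"method": "drive_tool", "body": {"plan": [[[0, 0, 0, -6.7, 0, 0, 0], [0, 0, 0, -6.7, 0, 0, 0], [0, 0, 0, -6.7, 0, 0, 0], [0, 0, 0, -6.7, 0, 0, 0], [0, 0, 0, -6.7, 0, 0, 0]]]}}

```text
clock: 2.28
tcp_pos: [0.4769, -0.0615, 0.3209]
orientation: [-0.294, -0.643, -0.294, 0.643]
wrist_force: [0.0, -0.2, -0.7]
finger_gap: 0.0
```

Emit:
{"method": "drive_tool", "body": {"plan": [[[0, 0, 0, -6.7, 0, 0, 0], [0, 0, 0, -6.7, 0, 0, 0], [0, 0, 0, -6.7, 0, 0, 0], [0, 0, 0, -6.7, 0, 0, 0], [0, 0, 0, -6.7, 0, 0, 0]]]}}

```text
clock: 2.7
tcp_pos: [0.4768, -0.0617, 0.321]
orientation: [-0.467, -0.531, -0.467, 0.531]
wrist_force: [-0.0, -0.3, 0.2]
finger_gap: 0.0001
```

Emit:
{"method": "drive_tool", "body": {"plan": [[[0, 0, 0, -6.7, 0, 0, 0], [0, 0, 0, -6.7, 0, 0, 0], [0, 0, 0, -6.7, 0, 0, 0], [0, 0, 0, 0, 0, 0, 0], [0, 0, 0, 0, 0, 0, 0]]]}}

```text
clock: 3.12
tcp_pos: [0.4769, -0.0614, 0.3211]
orientation: [0.55, 0.444, 0.551, -0.444]
wrist_force: [0.1, 0.5, 0.2]
finger_gap: -0.0003
```

```bash
python3 - <<'E'
from h import *
import cv2
np.set_printoptions(precision=4,suppress=True)
st=env.get_state();print(st["joint_pos"],st["wrist_force"]);np.save("st2.npy",st,allow_pickle=True)
cv2.imwrite("pics/w2.png",env.read_camera("wrist")[:,:,::-1])
cv2.imwrite("pics/side2.png",env.read_camera("side")[:,:,::-1])
print(deltas(rack2w([-.119,.047,.25]),Rr()[:,0]), w2rack(st["tcp_pos"]))
E
```

```text
[-0.2949  0.1186  0.0168  1.4695 -0.0003  1.0623] [0.0867 0.4714 0.2402]
(array([ 7.1182,  0.0319, -0.3837]), array([-0.5951,  0.0065,  0.0152]), array([ 0.477 , -0.061 ,  0.3212])) [-0.1195  0.0429  0.3211]
```

View pics/w2.png

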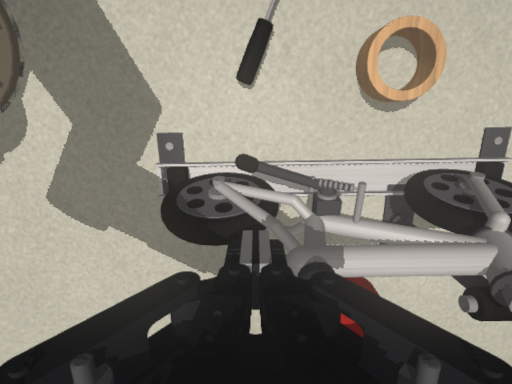

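```bash
python3 - <<'E'
from h import *
np.set_printoptions(precision=4,suppress=True)
s1=np.load("st1.npy",allow_pickle=True).item();s2=np.load("st2.npy",allow_pickle=True).item()
w=lambda u,v:ray("wrist",u,v,s2)
t=lambda x,y:ray("top",205+(x+.5)/3-.5,95+(y+.5)/3-.5)
f1=ray("wrist",157,87,s1)
for a,b in ((w(245,161),f1),(w(245,161),t(170,412)),(f1,t(170,412))):
    p,e=tri(a,b);print("foot",p,e,w2rack(p))
for u,v in ((160,164.5),(508,160)): p=plane("wrist",u,v,.016,s2);print("edge",w2rack(p))
for u,v in ((169,145),(498,141)): p=plane("wrist",u,v,.003,s2);print("bolt",w2rack(p))
print("foot model",w2rack(bike2w([-.134,.081,.130])))
# leg: points along the leg axis in w2, intersect model plane? print model pixel positions
for p in ([-.119,.074,.128],[-.134,.081,.13],[-.17,0,.08],[.17,0,.08],[-.015,0,.2],[.065,0,.2]):
    q=bike2w(p); 
    W=np.eye(4);W[:3,:3]=Rt(s2);W[:3,3]=s2["tcp_pos"];c=np.linalg.inv(W@M["wrist"]["T_tool_cam"])@np.append(q,1);k=M["wrist"]["camera_matrix"]@c[:3];print(p,k[:2]/k[2],proj("top",q),proj("side",q))
E
```

```text
foot [ 0.4627 -0.0486  0.1447] 0.0019211962167041256 [-0.1305  0.0585  0.1447]
foot [ 0.464  -0.052   0.1288] 0.004485644927146396 [-0.1301  0.0549  0.1288]
foot [ 0.4646 -0.0523  0.1565] 0.0012313715867963717 [-0.1295  0.0545  0.1565]
edge [-0.2693  0.0315  0.016 ]
edge [0.2719 0.0325 0.016 ]
bolt [-0.2562  0.06    0.003 ]
bolt [0.2606 0.0604 0.003 ]
foot model [-0.134   0.0536  0.1475]
[-0.119, 0.074, 0.128] [256.3611 170.9677] [262.9107 228.159 ] [294.2148 187.2014]
[-0.134, 0.081, 0.13] [242.7381 166.0247] [262.0602 233.7658] [298.8711 187.3292]
[-0.17, 0, 0.08] [219.9486 206.4956] [287.1777 240.3738] [305.0935 190.5322]
[0.17, 0, 0.08] [465.7427 203.9008] [258.8422 134.0325] [211.9172 194.0371]
[-0.015, 0, 0.2] [359.2456 264.7378] [284.0542 183.0207] [262.3898 161.1025]
[0.065, 0, 0.2] [437.7974 263.9771] [276.6593 155.7004] [239.6255 161.8719]
```

```bash
sed -i 's/^C=.*/C=np.array([.603,-.0765,0])+np.array([.0013,.0034,0])/' h.py
```

Emit:
{"method": "drive_tool", "body": {"plan": [[[3, 0, -0.6, -0.6, 0, 0, 0], [3.5, 0, 0, 0, 0, 0, 0], [3.5, 0, 0, 0, 0, 0, 0], [3, 0, 0, 0, 0, 0, 0], [1.5, 0, 0, 0, 0, 0, 0]]]}}

```text
clock: 3.63
tcp_pos: [0.4736, -0.0542, 0.1725]
orientation: [0.552, 0.44, 0.555, -0.441]
wrist_force: [0.1, 0.2, -0.9]
finger_gap: 0.0003
```

```bash
python3 - <<'E'
from h import *
import cv2
np.set_printoptions(precision=4,suppress=True)
st=env.get_state();print(st["wrist_force"],w2rack(st["tcp_pos"]),w2rack(bike2w([-.119,.074,.128])))
a=env.read_camera("wrist");b=env.read_camera("side")
cv2.imwrite("pics/w3.png",a[:,:,::-1])
cv2.imwrite("pics/side3.png",cv2.resize(b[120:250,160:380,::-1],None,fx=3.5,fy=3.5,interpolation=cv2.INTER_CUBIC))
E
```

```text
Traceback (most recent call last):
  File "h.py", line 23, in w2rack
    def w2rack(p): return Rr().T@(np.array(p)-C)
                          ~~^^
  File "h.py", line 20, in Rr
    def Rr(): return R.from_euler('z',YAW).as_matrix()
                                      ^^^
NameError: name 'YAW' is not defined
```

```bash
sed -i 's/^C=.*/&;YAW=.225/' h.py; python3 - <<'E'
from h import *
import cv2
np.set_printoptions(precision=4,suppress=True)
st=env.get_state();print(st["wrist_force"],w2rack(st["tcp_pos"]),w2rack(bike2w([-.119,.074,.128])))
a=env.read_camera("wrist");b=env.read_camera("side")
cv2.imwrite("pics/w3.png",a[:,:,::-1])
cv2.imwrite("pics/side3.png",cv2.resize(b[120:250,160:380,::-1],None,fx=3.5,fy=3.5,interpolation=cv2.INTER_CUBIC))
E
```

```text
[ 0.0582  0.231  -0.8829] [-0.1232  0.0476  0.1725] [-0.119   0.0471  0.1442]
```

View pics/w3.png

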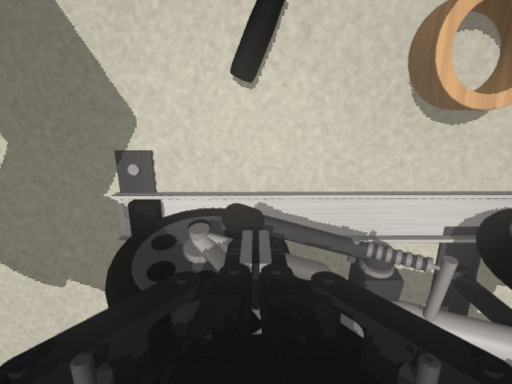

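View pics/side3.png

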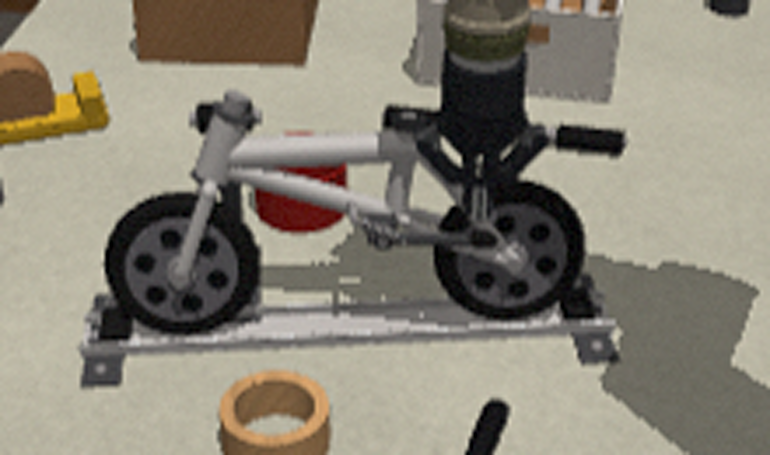

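Emit:
{"method": "drive_tool", "body": {"plan": [[[0.5, 0.5, -0.3, 0, 0, 0, 0], [0.6, 0, 0, 0, 0, 0, 0], [0.5, 0, -0.1, 0, 0, 0, 0], [0.5, 0, -0.1, 0, 0, 0, 0], [0.5, 0, -0.1, 0, 0, 0, 0]]]}}

```text
clock: 4.15
tcp_pos: [0.4799, -0.0477, 0.1505]
orientation: [0.554, 0.44, 0.553, -0.44]
wrist_force: [0.3, -0.3, 1.4]
finger_gap: -0.0002
```

Emit:
{"method": "drive_tool", "body": {"plan": [[[0.5, 0, -0.1, 0, 0, 0, 0], [0.5, 0, -0.1, 0, 0, 0, 0], [0.5, 0, -0.1, 0, 0, 0, 0], [0.5, 0, -0.1, 0, 0, 0, 0], [0.5, 0, -0.1, 0, 0, 0, 0]]]}}

```text
clock: 4.57
tcp_pos: [0.4786, -0.0427, 0.1249]
orientation: [0.554, 0.44, 0.554, -0.44]
wrist_force: [1.4, 0.2, 0.8]
finger_gap: -0.0002
```

```bash
python3 - <<'E'
from h import *
import cv2
np.set_printoptions(precision=4,suppress=True)
st=env.get_state();print(st["wrist_force"],w2rack(st["tcp_pos"]))
a=env.read_camera("wrist");b=env.read_camera("side")
cv2.imwrite("pics/w4.png",a[:,:,::-1])
cv2.imwrite("pics/side4.png",cv2.resize(b[120:250,160:380,::-1],None,fx=3.5,fy=3.5,interpolation=cv2.INTER_CUBIC))
E
```

```text
[1.4213 0.2055 0.8195] [-0.1158  0.0577  0.1249]
```

View pics/w4.png

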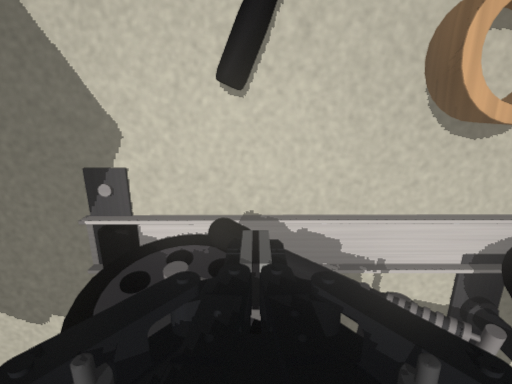

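View pics/side4.png

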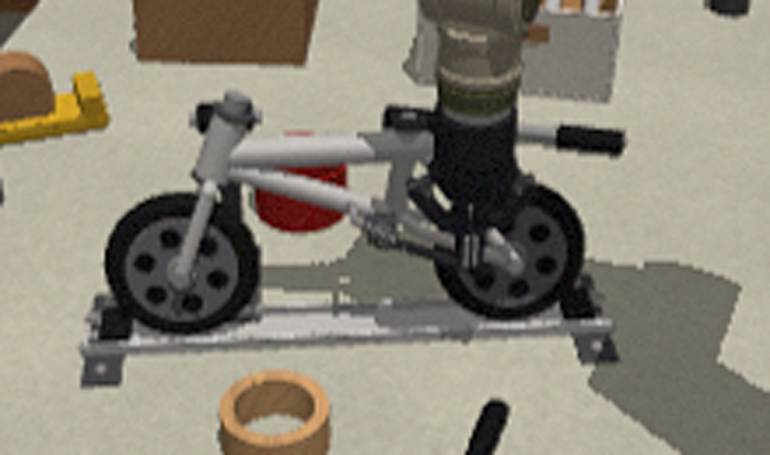

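Emit:
{"method": "drive_tool", "body": {"plan": [[[0.6, 0.1, 0, 0, 0, 0, 0], [0.6, 0.1, 0, 0, 0, 0, 0], [0.6, 0.2, 0, 0, 0, 0, 0], [0.6, 0.2, -0.1, 0, 0, 0, 0], [0.6, 0.2, -0.1, 0, 0, 0, 0]]]}}

```text
clock: 5.08
tcp_pos: [0.4857, -0.039, 0.0944]
orientation: [0.554, 0.44, 0.554, -0.44]
wrist_force: [-0.4, 0.4, -1.1]
finger_gap: -0.0001
```

Emit:
{"method": "drive_tool", "body": {"plan": [[[0.5, 0.2, -0.1, 0, 0, 0, 0], [0.5, 0.3, -0.1, 0, 0, 0, 0], [0.5, 0.3, 0, 0, 0, 0, 0], [0.5, 0.3, 0, 0, 0, 0, 0], [0.5, 0.3, 0, 0, 0, 0, 0]]]}}

```text
clock: 5.5
tcp_pos: [0.4992, -0.0338, 0.0698]
orientation: [0.554, 0.44, 0.554, -0.44]
wrist_force: [0.3, -0.1, -0.1]
finger_gap: 0.0
```

```bash
python3 - <<'E'
from h import *
import cv2
np.set_printoptions(precision=4,suppress=True)
st=env.get_state();print(st["wrist_force"],w2rack(st["tcp_pos"]))
b=env.read_camera("side")
cv2.imwrite("pics/side5.png",cv2.resize(b[120:250,160:380,::-1],None,fx=3.5,fy=3.5,interpolation=cv2.INTER_CUBIC))
E
```

```text
[ 0.2853 -0.0701 -0.1454] [-0.0937  0.0617  0.0698]
```

View pics/side5.png

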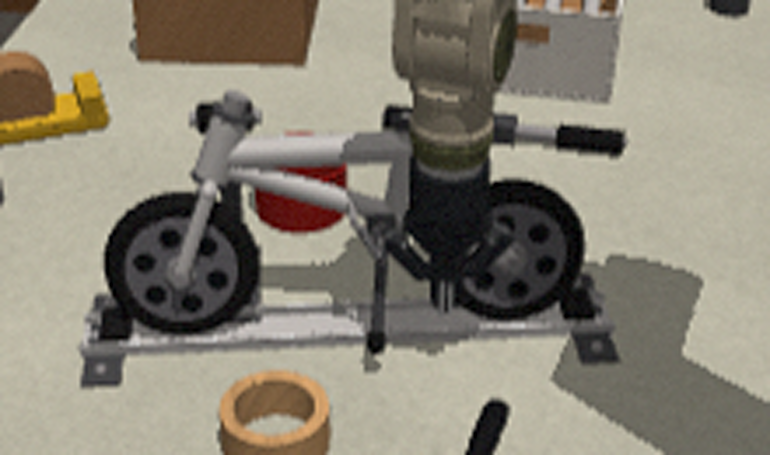

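Emit:
{"method": "drive_tool", "body": {"plan": [[[-2, 0, -0.5, 0, 0, 0, 0], [-4, 0, 0, 0, 0, 0, 0], [-4, 0, 0, 0, 0, 0, 0], [-4, 0, 0, 0, 0, 0, 0], [-4, 0, 0, -4, 0, 0, 0]]]}}

```text
clock: 5.97
tcp_pos: [0.4973, -0.0289, 0.2522]
orientation: [0.569, 0.42, 0.569, -0.42]
wrist_force: [0.2, 0.3, 0.5]
finger_gap: -0.0002
```

Emit:
{"method": "drive_tool", "body": {"plan": [[[-4, 0, 0, -6.9, 0, 0, 0], [-4, 0, 0, -6.9, 0, 0, 0], [-2, 0, 0, -6.9, 0, 0, 0], [0, 0, 0, -6.9, 0, 0, 0.5], [0, 0, 0, -6.9, 0, 0, 1]]]}}

```text
clock: 6.38
tcp_pos: [0.4987, -0.0293, 0.3525]
orientation: [0.67, 0.231, 0.667, -0.23]
wrist_force: [0.7, 0.7, -0.0]
finger_gap: 0.023
```

Emit:
{"method": "drive_tool", "body": {"plan": [[[0, 0, 0, -6.9, 0, 0, 1], [0, 0, 0, -6.9, 0, 0, 1], [0, 0, 0, -6.9, 0, 0, 1], [0, 0, 0, -6.9, 0, 0, 1], [0, 0, 0, -6.9, 0, 0, 1]]]}}

```text
clock: 6.8
tcp_pos: [0.4977, -0.0291, 0.3503]
orientation: [0.707, 0.022, 0.707, -0.022]
wrist_force: [0.4, 0.2, 0.6]
finger_gap: 0.0831
```

Emit:
{"method": "drive_tool", "body": {"plan": [[[0, 0, 0, -6.9, 0, 0, 1], [0, 0, 0, -6.9, 0, 0, 1], [0, 0, 0, -3.2, 0, 0, 1], [0, 0, 0, 0, 0, 0, 1], [0, 0, 0, 0, 0, 0, 1]]]}}

```text
clock: 7.22
tcp_pos: [0.4977, -0.0291, 0.3503]
orientation: [0.703, -0.08, 0.703, 0.08]
wrist_force: [-0.8, -0.3, -0.0]
finger_gap: 0.0852
```

```bash
cat >> h.py <<'E'
def deltas_b(pb,lean,off=0,x0=0):
    "grasp point at bike point pb, raised off along axis; tool aligned w/ bike lean"
    st=env.get_state();A=Rt(st)
    Bk=Rr()@R.from_euler('x',lean).as_matrix()
    B=np.stack([-Bk[:,2],Bk[:,1],Bk[:,0]],1)
    tgt=bike2w(pb,lean,x0)+B[:,0]*(.019-off)
    return tgt,A.T@(tgt-st["tcp_pos"])*100,R.from_matrix(A.T@B).as_rotvec(degrees=True)
E
python3 - <<'E'
from h import *
import cv2
np.set_printoptions(precision=4,suppress=True)
st=env.get_state();print(st["joint_pos"],w2rack(st["tcp_pos"]),st["tcp_pos"]);np.save("st6.npy",st,allow_pickle=True)
a=env.read_camera("wrist");b=env.read_camera("side");c=env.read_camera("top")
cv2.imwrite("pics/w6.png",a[:,:,::-1])
cv2.imwrite("pics/side6.png",cv2.resize(b[120:250,160:380,::-1],None,fx=3.5,fy=3.5,interpolation=cv2.INTER_CUBIC))
print(deltas_b([.02,0,.2],.2,.10))
E
```

```text
[-0.2194  0.1575  0.1333  1.5465 -0.0001 -0.4462] [-0.0941  0.0667  0.3503] [ 0.4977 -0.0291  0.3503]
(array([ 0.6363, -0.1231,  0.2794]), array([  7.0879, -12.2816,  11.383 ]), array([ 0.1365, -0.0146, 11.4654]))
```

View pics/w6.png

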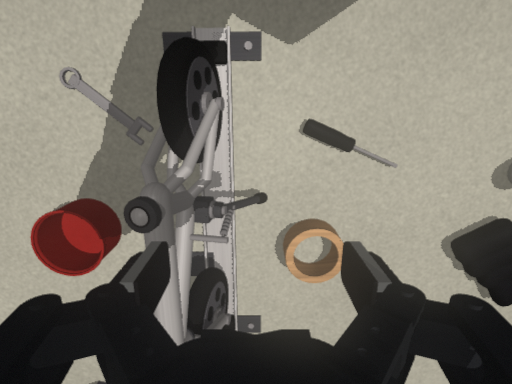

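View pics/side6.png

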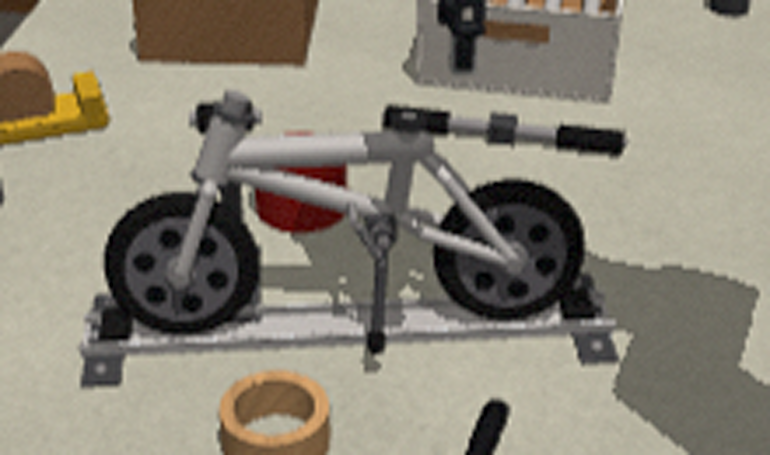

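```bash
python3 - <<'E'
from h import *
import cv2
np.set_printoptions(precision=4,suppress=True)
s6=np.load("st6.npy",allow_pickle=True).item();s2=np.load("st2.npy",allow_pickle=True).item()
t=lambda x,y:ray("top",205+(x+.5)/3-.5,95+(y+.5)/3-.5)
s=lambda x,y:ray("side",170+(x+.5)/4-.5,135+(y+.5)/4-.5)
w=ray("wrist",142,214,s6)
print([w2rack(tri(a,b)[0]) for a,b in ((w,t(258,312)),(w,s(428,75)),(t(258,312),s(428,75)))], w2rack(bike2w([-.045,0,.232])))
# model tube axis in w2,w6,top,side
def pw(q,st):
    W=np.eye(4);W[:3,:3]=Rt(st);W[:3,3]=st["tcp_pos"];c=np.linalg.inv(W@M["wrist"]["T_tool_cam"])@np.append(q,1);k=M["wrist"]["camera_matrix"]@c[:3];return k[:2]/k[2]
for x in (-.02,.02,.06):
    q=bike2w([x,0,.2]);print(x,pw(q,s2),pw(q,s6),proj("top",q),proj("side",q))
a=cv2.imread("pics/w6.png")[190:340,100:260];cv2.imwrite("pics/w6z.png",cv2.resize(a,None,fx=4,fy=4))
a=cv2.imread("pics/w2.png")[200:320,300:512];cv2.imwrite("pics/w2z.png",cv2.resize(a,None,fx=3,fy=3))
E
```

```text
[array([-0.0648, -0.046 ,  0.2206]), array([-0.0669, -0.0414,  0.23  ]), array([-0.0667, -0.046 ,  0.2276])] [-0.045  -0.0461  0.2314]
-0.02 [354.6909 261.6878] [157.9735 244.5684] [283.277  184.3162] [263.2865 161.5222]
0.02 [394.1013 261.3065] [161.1864 276.2545] [279.5641 170.5794] [251.9017 161.9076]
0.06 [433.5583 260.9248] [164.1901 305.8771] [275.8865 156.9729] [240.485  162.2941]
```

View pics/w6z.png

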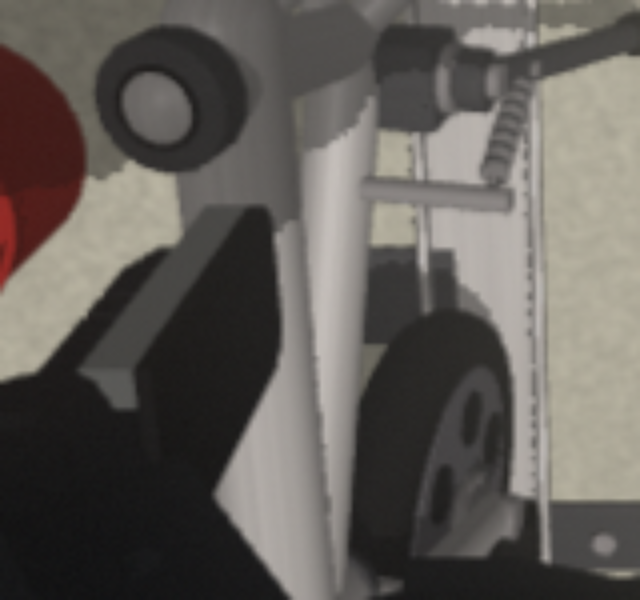

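View pics/w2z.png

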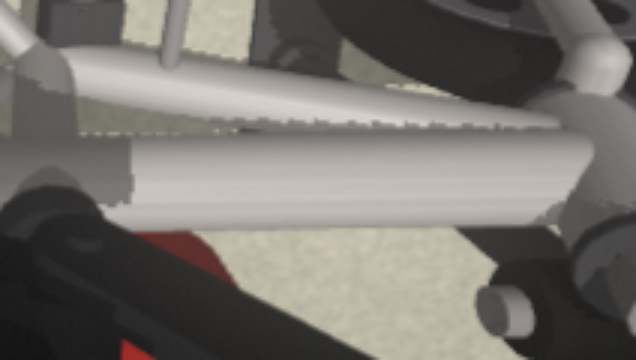

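Emit:
{"method": "drive_tool", "body": {"plan": [[[0, -2.4, 2.2, 0, 0, 0, 1], [0, -2.4, 2.2, 0, 0, 2, 1], [0, -2.4, 2.2, 0, 0, 3, 1], [0, -2.4, 2.2, 0, 0, 3, 1], [0, -2.2, 2.2, 0, 0, 3.4, 1]]]}}

```text
clock: 7.78
tcp_pos: [0.6326, -0.1194, 0.3452]
orientation: [0.692, -0.01, 0.706, 0.15]
wrist_force: [1.3, -1.4, 1.2]
finger_gap: 0.0855
```

Emit:
{"method": "drive_tool", "body": {"plan": [[[0, 0, 0, 0, 0, 0, 1], [0, 0, 0, 0, 0, 0, 1], [0, 0, 0, 0, 0, 0, 1], [0, 0, 0, 0, 0, 0, 1], [0, 0, 0, 0, 0, 0, 1]]]}}

```text
clock: 8.2
tcp_pos: [0.6306, -0.1175, 0.3472]
orientation: [0.692, -0.012, 0.706, 0.15]
wrist_force: [-0.1, 0.4, 0.3]
finger_gap: 0.0852
```

```bash
python3 - <<'E'
from h import *
import cv2
np.set_printoptions(precision=4,suppress=True)
st=env.get_state();np.save("st7.npy",st,allow_pickle=True)
a=env.read_camera("wrist")
cv2.imwrite("pics/w7.png",a[:,:,::-1])
print(w2rack(st["tcp_pos"]),deltas_b([.018,0,.2],.2,.0))
E
```

```text
[ 0.0157 -0.0491  0.3472] (array([ 0.6299, -0.1041,  0.1814]), array([16.5433, -1.9554,  0.1821]), array([0.3057, 0.1385, 0.2098]))
```

View pics/w7.png

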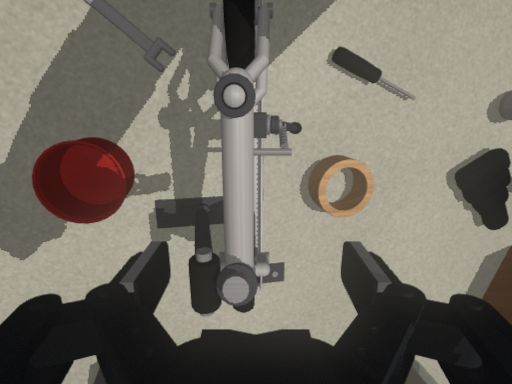

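Emit:
{"method": "drive_tool", "body": {"plan": [[[1, -1.9, 0.2, 0.3, 0, 0.2, 1], [2.5, 0, 0, 0, 0, 0, 1], [3, 0, 0, 0, 0, 0, 1], [3, 0, 0, 0, 0, 0, 1], [0.5, 0, 0, 0, 0, 0, 1]]]}}

```text
clock: 8.67
tcp_pos: [0.6297, -0.1149, 0.2381]
orientation: [0.688, -0.006, 0.71, 0.151]
wrist_force: [-0.7, 1.0, -0.7]
finger_gap: 0.0853
```

```bash
python3 - <<'E'
from h import *
import cv2
np.set_printoptions(precision=4,suppress=True)
st=env.get_state();np.save("st8.npy",st,allow_pickle=True)
a=env.read_camera("wrist")
cv2.imwrite("pics/w8.png",a[:,:,::-1])
print(w2rack(st["tcp_pos"]),deltas_b([.018,0,.2],.2,.0))
E
```

```text
[ 0.0154 -0.0465  0.2381] (array([ 0.6299, -0.1041,  0.1814]), array([ 5.9438, -0.1138,  0.2312]), array([-0.0983, -0.3394, -0.3228]))
```

View pics/w8.png

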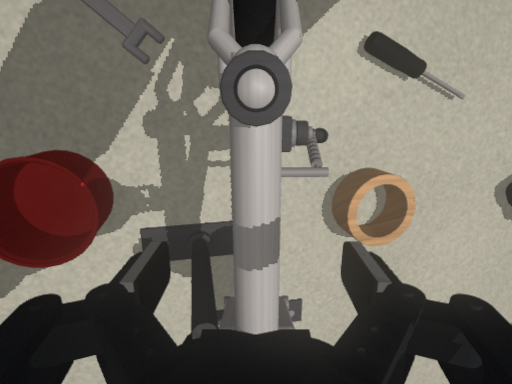

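Emit:
{"method": "drive_tool", "body": {"plan": [[[1.5, 0, 0.2, 0, 0, 0, 1], [1.5, 0, 0, 0, 0, 0, 1], [1.5, 0, 0, 0, 0, 0, 1], [1, 0, 0, 0, 0, 0, 1], [0.4, 0, 0, 0, 0, 0, 1]]]}}

```text
clock: 9.13
tcp_pos: [0.6325, -0.1049, 0.1854]
orientation: [0.691, -0.008, 0.707, 0.149]
wrist_force: [-0.9, 0.6, 0.1]
finger_gap: 0.0852
```

```bash
python3 - <<'E'
from h import *
import cv2
np.set_printoptions(precision=4,suppress=True)
st=env.get_state()
a=env.read_camera("wrist");b=env.read_camera("side")
cv2.imwrite("pics/w9.png",a[:,:,::-1])
cv2.imwrite("pics/side9.png",cv2.resize(b[120:250,160:380,::-1],None,fx=3.5,fy=3.5,interpolation=cv2.INTER_CUBIC))
print(st["wrist_force"],w2rack(st["tcp_pos"]),deltas_b([.018,0,.2],.2,.0))
E
```

```text
[-0.8904  0.6001  0.0681] [ 0.0204 -0.0373  0.1854] (array([ 0.6299, -0.1041,  0.1814]), array([ 0.4409,  0.0512, -0.242 ]), array([-0.0797, -0.0088, -0.1084]))
```

View pics/w9.png

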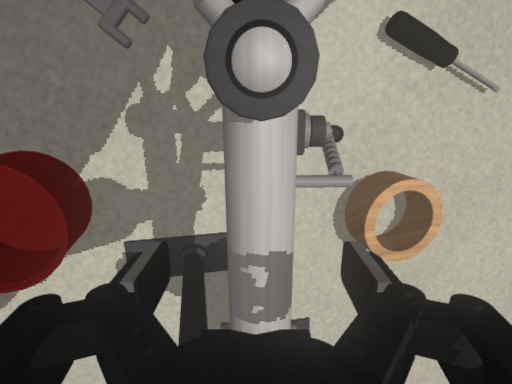

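View pics/side9.png

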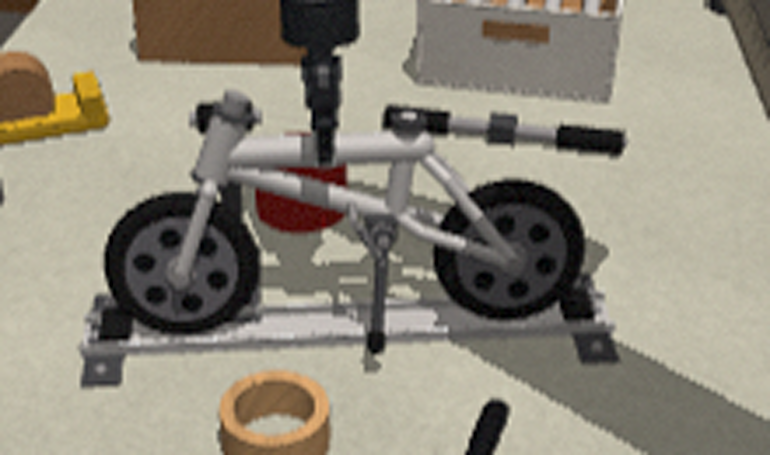

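Emit:
{"method": "drive_tool", "body": {"plan": [[[0.4, 0.1, 0, 0, 0, 0, 0.6], [0, 0, 0, 0, 0, 0, 0], [0, 0, 0, 0, 0, 0, 0], [0, 0, 0, 0, 0, 0, 0], [0, 0, 0, 0, 0, 0, 0]]], "squeeze": 45}}

```text
clock: 9.65
tcp_pos: [0.632, -0.102, 0.1823]
orientation: [0.691, -0.007, 0.707, 0.15]
wrist_force: [-1.0, 1.5, 0.9]
finger_gap: 0.0307
```

Emit:
{"method": "drive_tool", "body": {"plan": [[[0, 0, 0, 0, 0, 0, 0], [0, 0, 0, 0, 0, 0, 0], [0, 0, 0, 0, 0, 0, 0], [0, 0, 0, 0, 0, 0, 0], [0, 0, 0, 0, 0, 0, 0]]]}}

```text
clock: 10.07
tcp_pos: [0.632, -0.102, 0.1822]
orientation: [0.691, -0.007, 0.707, 0.15]
wrist_force: [-0.8, 3.5, 6.2]
finger_gap: 0.0309
```

```bash
python3 - <<'E'
from h import *
import cv2
np.set_printoptions(precision=4,suppress=True)
st=env.get_state();print(st)
print(w2rack(st["tcp_pos"]),deltas_b([.018,0,.2],.2,.0))
# arc of tool about pivots: rolling edge then upright, target with bike upright
print(deltas_b([.018,0,.2],0.,.0))
E
```

```text
{'clock': 10.0667, 'joint_pos': array([-0.3655,  0.5427,  0.2585,  1.4008,  0.1692, -0.5993]), 'qvel': array([ 0.0015,  0.0007,  0.0002, -0.0003, -0.0007,  0.0009]), 'tau': array([ -2.2888, -55.864 ,  28.0486,  -0.3527,  -0.7388,   0.0655]), 'tcp_pos': array([ 0.632 , -0.102 ,  0.1822]), 'orientation': array([ 0.6911, -0.0072,  0.707 ,  0.1502]), 'wrist_force': array([-0.8325,  3.491 ,  6.2491]), 'ft_torque': array([0.9889, 0.3081, 0.0985]), 'finger_gap': 0.030882502407199416}
[ 0.0205 -0.0344  0.1822] (array([ 0.6299, -0.1041,  0.1814]), array([ 0.0454, -0.1696, -0.2522]), array([-0.047 ,  0.0243, -0.2218]))
(array([ 0.6218, -0.0691,  0.185 ]), array([ 0.4201,  3.4249, -0.2553]), array([ -0.0493,   0.0196, -11.681 ]))
```

Emit:
{"method": "drive_tool", "body": {"plan": [[[0.01, 0.34, 0, 0, 0, -1.17, 0], [0.01, 0.34, 0, 0, 0, -1.17, 0], [0.01, 0.34, 0, 0, 0, -1.17, 0], [0.01, 0.34, 0, 0, 0, -1.17, 0], [0.01, 0.34, 0, 0, 0, -1.17, 0]]]}}

```text
clock: 10.48
tcp_pos: [0.6283, -0.086, 0.1847]
orientation: [0.698, -0.043, 0.706, 0.114]
wrist_force: [-1.4, 1.8, 8.7]
finger_gap: 0.0305
```

```bash
python3 - <<'E'
from h import *
import cv2
np.set_printoptions(precision=4,suppress=True)
st=env.get_state()
b=env.read_camera("side");a=env.read_camera("top")
cv2.imwrite("pics/top10.png",cv2.resize(a[95:290,205:325,::-1],None,fx=3,fy=3,interpolation=cv2.INTER_CUBIC))
cv2.imwrite("pics/side10.png",cv2.resize(b[120:250,160:380,::-1],None,fx=3.5,fy=3.5,interpolation=cv2.INTER_CUBIC))
print(st["wrist_force"],st["ft_torque"],w2rack(st["tcp_pos"]),deltas_b([.018,0,.2],0.,.0))
E
```

```text
[-1.3804  1.7782  8.6798] [1.2803 0.5223 0.1154] [ 0.0205 -0.0179  0.1847] (array([ 0.6218, -0.0691,  0.185 ]), array([ 0.1473,  1.7028, -0.2492]), array([ 0.0041,  0.0265, -5.7564]))
```

View pics/side10.png

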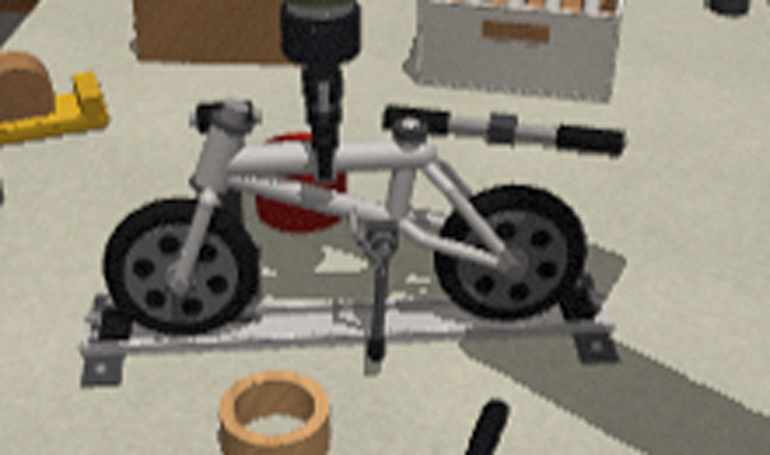

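View pics/top10.png

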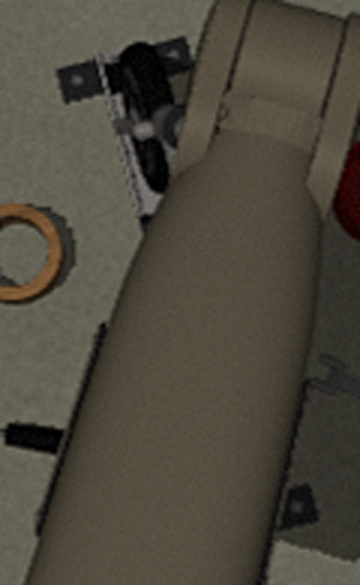

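Emit:
{"method": "drive_tool", "body": {"plan": [[[0, 0.34, 0, 0, 0, -1.15, 0], [0, 0.34, 0, 0, 0, -1.15, 0], [0, 0.34, 0, 0, 0, -1.15, 0], [0, 0.34, 0, 0, 0, -1.15, 0], [0, 0.34, 0, 0, 0, -1.15, 0]]]}}

```text
clock: 11.0
tcp_pos: [0.6243, -0.0691, 0.1857]
orientation: [0.703, -0.078, 0.703, 0.079]
wrist_force: [-3.2, 3.7, 7.9]
finger_gap: 0.0306
```

Emit:
{"method": "drive_tool", "body": {"plan": [[[0, 0, 0, 0, 0, 0, 0], [0, 0, 0, 0, 0, 0, 0], [0, 0, 0, 0, 0, 0, 0], [0, 0, 0, 0, 0, 0, 0], [0, 0, 0, 0, 0, 0, 0]]]}}

```text
clock: 11.42
tcp_pos: [0.6243, -0.069, 0.1857]
orientation: [0.703, -0.078, 0.703, 0.08]
wrist_force: [-3.7, 3.3, 9.1]
finger_gap: 0.0308
```

```bash
python3 - <<'E'
from h import *
import cv2
np.set_printoptions(precision=4,suppress=True)
st=env.get_state();np.save("st11.npy",st,allow_pickle=True)
b=env.read_camera("side");a=env.read_camera("top");w=env.read_camera("wrist")
cv2.imwrite("pics/w11.png",w[:,:,::-1])
cv2.imwrite("pics/top11.png",cv2.resize(a[95:290,205:325,::-1],None,fx=3,fy=3,interpolation=cv2.INTER_CUBIC))
cv2.imwrite("pics/side11.png",cv2.resize(b[120:250,160:380,::-1],None,fx=3.5,fy=3.5,interpolation=cv2.INTER_CUBIC))
print(st["wrist_force"],st["ft_torque"],w2rack(st["tcp_pos"]),deltas_b([.018,0,.2],0.,.0))
E
```

```text
[-3.6609  3.2825  9.0783] [1.6921 0.7794 0.027 ] [ 0.0204 -0.0005  0.1857] (array([ 0.6218, -0.0691,  0.185 ]), array([ 0.0662,  0.0498, -0.2447]), array([-0.0504,  0.0229, -0.1398]))
```

View pics/side11.png

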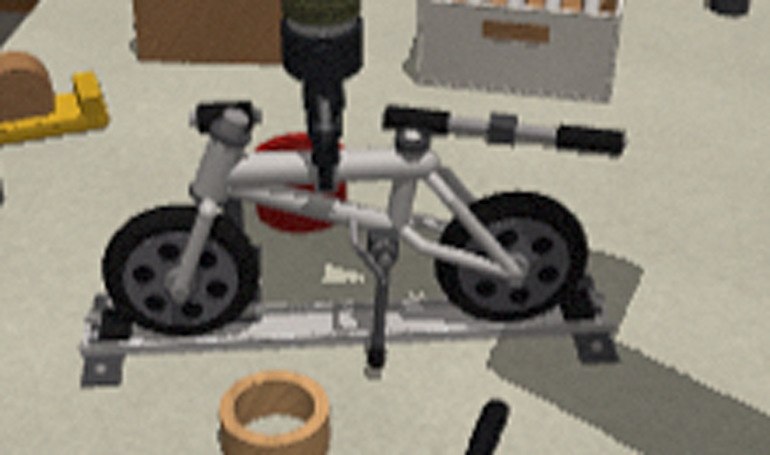

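View pics/top11.png

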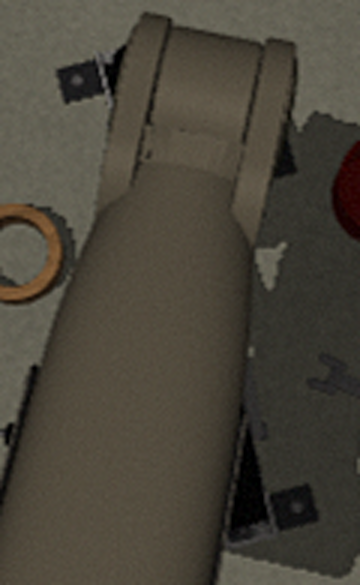

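View pics/w11.png

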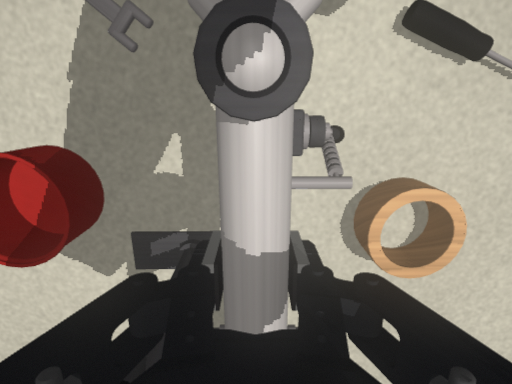

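```bash
python3 - <<'E'
from h import *
np.set_printoptions(precision=4,suppress=True)
s=np.load("st11.npy",allow_pickle=True).item()
sd=lambda x,y:ray("side",160+(x+.5)/3.5-.5,120+(y+.5)/3.5-.5)
p,e=tri(ray("wrist",253,57,s),sd(412,133));print("stub",w2rack(p),e)
p,e=tri(ray("wrist",337,133,s),sd(375,358));print("foot?",w2rack(p),e)
# side view points on bike with known x,z: solve rack y assuming x known -> intersect ray with rack plane of given z
def atz(r,z): return w2rack(r[0]+r[1]*(z-r[0][2])/r[1][2])
print("front axle",atz(sd(180,283),.084),"rear axle",atz(sd(515,265),.084))
print("headstub",atz(sd(238,113),.269))
print("front tyre top/bottom",atz(sd(186,207),.164),atz(sd(178,333),.006))
print("rear tyre top/bottom",atz(sd(520,193),.164),atz(sd(505,318),.006))
E
```

```text
stub [-0.0654  0.0003  0.2379] 0.000535065144977211
foot? [-0.0255  0.0844  0.0276] 0.002218753677917169
front axle [0.1689 0.0218 0.084 ] rear axle [-0.1732  0.0131  0.084 ]
headstub [0.1003 0.005  0.269 ]
front tyre top/bottom [0.1574 0.004  0.164 ] [0.1781 0.0057 0.006 ]
rear tyre top/bottom [-0.175   0.0003  0.164 ] [-0.1692  0.0025  0.006 ]
```

```bash
python3 - <<'E'
from h import *
s=env.get_state();print(s["clock"],s["finger_gap"],s["wrist_force"],env.hand_in())
E
```

```text
the job is handed in; nothing more can be done
11.5667 0.03080402320306325 [-2.1580251   3.73489324  8.73704641] None
```

I flipped the kickstand down while the frame still leaned on the post. I then gripped the top tube at 45 N, turned the frame upright in the tray, and handed in at 11.6 s while still holding it. No verdict was reported, so what follows rests on my own measurements.

**Kickstand:** The side view shows it down on its stop, and it stayed down through the rest of the job. In the final views the foot measured at rack (-26, 84, 28) mm, about where it should hang.

**Frame upright:** The seat-stub top measured 0.3 mm off the rack's middle line and 238 mm up, against about 236 mm expected. Tyre tops and bottoms agree with upright to about 0.02 rad.

**Wheels in the tray:** Both tyres measured within about 6 mm of the middle line. The wrist force shows about 9 N pressing the frame down into the tray, so it was not lifted.

**Grip:** The finger gap was 30.8 mm on a 32 mm tube, and the pose was steady.

**Bystanders:** I saw nothing touched or moved in the pictures, but I did not measure their positions again at the end. The arm hid part of the bench in the last top view.

**Disagreement:** Early height measurements of the kickstand foot from different camera pairs ranged from 129 to 157 mm, with 147 mm expected. I used the expected height as the guide and went down gently by force reading.

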